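Load the bottle rack in order

TASK

Put the two small amber bottles away in the wooden rack, whose three pockets are numbered by studs (one, two, three). First stand the tall bottle with the rubber dropper in the pocket marked with one stud and let go of it, then stand the short bottle with the flat black cap in the pocket marked with two studs; the three-stud pocket stays empty. Do not tip the bottles over or drop them in from above.

Things in the scene. Friction and masses are not known exactly. Their poses are not given: they have to be found in the camera images.
- dropper_bottle: Round amber glass bottle with a paper label, black collar and tapered black rubber dropper bulb, standing upright and loose on the table; 102 mm tall overall, about 70 g. Straight body 32 mm in diameter from the base up to 60 mm, collar 24 mm in diameter from 62 to 77 mm, bulb about 12 mm wide above. Origin: centre of its underside; z points up its axis.
- capped_bottle: Shorter round amber glass bottle with a plain paper band and a flat ribbed black screw cap, standing upright and loose on the table; 77 mm tall overall, about 70 g. Straight body 32 mm in diameter from the base up to 55 mm, then a shoulder; cap 25 mm in diameter from 63 to 77 mm. Origin: centre of its underside; z points up its axis.
- pocket_one (a point): Centre of the floor of the one-stud pocket, an end pocket of a pale wooden rack fixed at any yaw: a block 250 x 92 mm, 30 mm high, with a row of three round pockets 80 mm apart, each 44 mm in diameter, 20 mm deep (floor 10 mm above the table), mouth chamfered 3 mm. z up; -x points to the pocket's stud, 43 mm off on the rack's top; +y runs along the row away from the other pockets.
- pocket_two (a point): Centre of the floor of the two-stud pocket, the middle one of the same rack, 80 mm along -y from pocket_one; same size, depth and axes. The three-stud pocket lies 80 mm farther along -y. The studs are dark steel, 13 mm wide and 3 mm high, on the rack's top along one long edge: one, two or three beside each pocket.
Not all that is in view belongs to the job. Leave any turquoise or yellow look-alike of the dropper_bottle alone. What is shaped like the capped_bottle but yellow is not meant.

How it is judged:
By the outcome, as a careful person would: the job done as asked, in the order asked, and still so for the second after the job is handed in, with the robot touching nothing.
It also fails if it takes over 58 s, if anything falls off the work surface, if the arm or the gripper's body presses on something with over 40 N, if the wrist force passes 120 N, or if a joint passes its speed limit or range.

ROBOT

A 7-joint arm with a two-finger parallel gripper is mounted at the origin on a cart in front of the work surface, level with it; the furniture and walls round the work are solid. World frame = base frame: x ahead of the robot, y to its left, z up, the work surface at z = 0. Lengths are in m, angles in rad, forces in N, time in s.
With the tool pointing down it reaches from about 0.425 to 0.8 m from the base axis. Payload 8.3 kg.
Tool frame: the origin (TCP) lies at the very end of the fingers, on their centre line; the grasp point (between the pads) lies 19 mm behind it; x points along the fingers, y is the direction in which the jaws open and shut, and the axes are right-handed (so a half turn about x gives the same grasp; the last joint's range is limited). The gripper opens to 85 mm and grips with 20 to 120 N. Pads are 22 mm wide; open, the fingers measure 114 mm over their backs; the gripper's body (76 mm by 85 mm) begins 54 mm behind the grasp point. The pads swing forward as they close: fully open they stand 13 mm farther back than shut.
Start: joints at [1.176, 0.383, 0.016, 1.37, -0.006, 1.388, -0.046], TCP at [0.204, -0.591, 0.231] pointing down, gripper open.
Joint ranges: [-2.95, 2.95], [-0.25, 2.06], [-1.52, 1.56], [0.18, 2.33], [-1.44, 4.58], [0.02, 2.06], [-3.01, 3.01]. Speed limits (rad/s): [2.39, 2.39, 3.01, 3.01, 3.14, 3.14, 3.14].

INTERFACE

Orientations are given as [roll, pitch, yaw] about the fixed x, y, z axes, in that order (R = Rz(yaw) Ry(pitch) Rx(roll)).
In Python, from rig import ctrl gives the robot as it stands.
- The arm moves only by the tool step_arm, never from a script. Its argument "rows" is a list of rows, each a list of 3 entries, a list of its own where there are three numbers: the opening, from 0 (shut) to 1 (fully open), then the shift along the tool's x, y, z as a fraction of full scale, then the turn about the tool's x as a fraction of full scale. In form: [[grip, [dx, dy, dz], roll], ...]. A call has 1 to 10 rows; each row is the pose to reach, as a shift and turn from the pose commanded when the call began, along the tool's axes at that moment; what a row does not reach only later rows make up. Full scale, the value 1, is 0.3 m for a shift and 120 degrees for a turn. A row lasts 1/10 s, in which the tool goes at most 50 mm and 8.59 degrees, less where a joint would pass 70% of its speed; a pose out of reach is approached as far as the arm can. A call with a number of a shift or a turn outside -1 to 1 is refused whole. A call with a gripper value outside its range is refused whole. The fingers move at their own pace and stop on an object; "squeeze" is the grip in N (left out, the last holds). Time passes only in rows, so rows that repeat a pose let the fingers close. It gives the time, the measured TCP pose, the force and the opening at its end, in the units of the state.
- ctrl.read_state(): the state, without advancing time (a new reading comes with each control period).
- ctrl.grab_frame(name): name is "scene" or "top" or "wrist"; returns (picture, depth): 384x512x3 uint8, blue, green, red; 384x512 float32, m along the optical axis (not along the pixel's ray), 0 where there is no reading.
- ctrl.get_calibration(name): a dict with "mtx" (3x3 intrinsics, pixels), "distortion" ([k1, k2, p1, p2, k3] as OpenCV has them; the pictures are not rectified), "extrinsics" (4x4, takes a point from world to camera coordinates). Camera axes: x right, y up, looking along -z (the intrinsics and any distortion apply to the point x, -y, -z); pixel columns grow to the right and rows downward; lengths in m; the calibration is good to about 2 mm. A picture is of the moment at which its call begins: read the wrist's pose just before it. get_calibration takes no time and is no camera call; for the wrist camera it gives the pose at the moment of the call.
- ctrl.hand_in(): hands the job in, once; it reports no verdict.
Trained networks look in the newest picture that a camera, given by its name, has taken for a name from the list of things; names that differ only in an ending like _2 or _b are one class to them, and where a whole thing is asked for, a point or a joint stands for the part that bears it (a point fixed in the world has none). Each returns a list of dicts, best first, with "score" (0 to 1); they miss things now and then, are a little off and sometimes report something else, mostly with a low value. They report only what shows in the picture. A call takes as long as a camera call. They do not tell look-alikes from the thing itself.
- ctrl.recognise(camera, thing): "bbox" ([left, top, width, height] in pixels, round what is visible of it).
- ctrl.place_of(camera, thing): "xy" ([column, row] in pixels: a listed point, or the origin of a listed thing).
The state is a dict: "t": time; "joints": joint angles; "joint_vel": joint speeds; "effort": joint torques, N m; "ee_pos": TCP position; "tool_rot": TCP orientation; "contact_force": force on the tool from outside, world axes, zero at the start; "ft_torque": the same for the moment, N m; "opening": opening from 0.0 (shut) to 1.0 (fully open).
Only numpy, scipy, OpenCV 4.12 (cv2) and the standard library are available. Lean on these libraries where they do the work, as an engineer would, in place of code of your own. Each camera call takes 0.05 s, during which the arm holds its last target. There are 200 camera calls.

## Working session

There is one attempt and no reset: what is moved stays moved. The work goes in short steps, Python scripts to look and compute and a tool call to move; the robot and the scene stay as the last step left them, time stands still between calls to the robot, and variables do not carry over. Pictures are saved under pics/ and viewed, about 8 in all and at most 12, crops included, and the job is handed in when it is done.

Besides the shell and the picture viewer there is one more tool, called as a command line: name --argument value ..., lists and objects as JSON in quotes. step_arm: Moves the arm, as the interface text tells. Its arguments: {"type":"object","properties":{"rows":{"type":"array"},"squeeze":{"type":"number"}},"required":["rows"]}

```bash
mkdir -p pics
cat > h.py <<'E'
import numpy as np, cv2
from rig import ctrl
def ray(cal,uv):
    K=np.array(cal["mtx"]);d=np.array(cal["distortion"]);E=np.array(cal["extrinsics"])
    p=cv2.undistortPoints(np.array([[uv]],float),K,d)[0,0]
    v=np.array([p[0],-p[1],-1.]);R=E[:3,:3];t=E[:3,3]
    return -R.T@t, R.T@v
def at_z(cal,uv,z):
    o,v=ray(cal,uv); return o+v*(z-o[2])/v[2]
def at_d(cal,uv,dep):
    o,v=ray(cal,uv); return o+v*dep[int(round(uv[1])),int(round(uv[0]))]
def tri(rs):
    A=np.zeros((3,3));b=np.zeros(3)
    for o,v in rs:
        v=v/np.linalg.norm(v);M=np.eye(3)-np.outer(v,v);A+=M;b+=M@o
    return np.linalg.solve(A,b)
E
python3 - <<'E'
from h import *
np.set_printoptions(precision=3,suppress=True)
s=ctrl.read_state();print(s)
for c in ["scene","top","wrist"]:
    im,d=ctrl.grab_frame(c);cal=ctrl.get_calibration(c)
    np.savez(f"{c}0.npz",im=im,d=d);cv2.imwrite(f"pics/{c}0.png",im)
    print(c,ray(cal,(256,192)))
    for th in ["dropper_bottle","capped_bottle","pocket_one","pocket_two"]:
        for r in ctrl.place_of(c,th)[:5]:
            z=.01 if "pocket" in th else 0
            print(th,round(r["score"],2),np.array(r["xy"]),at_z(cal,r["xy"],z),at_d(cal,r["xy"],d))
E
```

```text
{'t': 0.0, 'joints': array([ 1.176,  0.384,  0.016,  1.371, -0.006,  1.388, -0.046]), 'joint_vel': array([ 0.001,  0.   ,  0.001, -0.   , -0.   ,  0.001, -0.   ]), 'effort': array([  0.001, -62.76 ,   0.844, -37.182,   0.016,   0.014,   0.   ]), 'ee_pos': array([ 0.203, -0.59 ,  0.23 ]), 'tool_rot': array([-1.532,  1.569,  1.941]), 'contact_force': array([ 0.237, -0.361,  0.734]), 'ft_torque': array([-0.004, -0.027, -0.037]), 'opening': 1.0012007398494982}
scene (array([-0.065,  0.275,  0.784]), array([ 0.566, -0.29 , -0.772]))
dropper_bottle 0.8 [339.8 170.7] [ 0.467 -0.26   0.   ] [ 0.452 -0.245  0.022]
dropper_bottle 0.73 [364.2 190.5] [ 0.378 -0.276  0.   ] [ 0.375 -0.272  0.005]
dropper_bottle 0.6 [310.8 180.6] [ 0.475 -0.169  0.   ] [ 0.471 -0.166  0.005]
capped_bottle 0.79 [279.2 152.5] [ 0.608 -0.147  0.   ] [ 0.588 -0.135  0.023]
capped_bottle 0.78 [256.6 159.9] [ 0.613 -0.076  0.   ] [ 0.602 -0.07   0.013]
pocket_one 0.86 [149.5 216.3] [0.558 0.256 0.01 ] [0.559 0.256 0.009]
pocket_two 0.75 [185.1 212.6] [0.527 0.172 0.01 ] [0.527 0.172 0.009]
top (array([ 0.335, -0.026,  0.886]), array([ 0.205,  0.006, -0.979]))
dropper_bottle 0.83 [360.7 266.5] [ 0.371 -0.289  0.   ] [ 0.369 -0.273  0.051]
dropper_bottle 0.79 [316.  217.8] [ 0.474 -0.173  0.   ] [ 0.468 -0.166  0.042]
dropper_bottle 0.68 [351.1 227.4] [ 0.461 -0.259  0.   ] [ 0.453 -0.244  0.059]
capped_bottle 0.73 [309.5 168.1] [ 0.597 -0.146  0.   ] [ 0.588 -0.142  0.027]
capped_bottle 0.68 [276.8 157.5] [ 0.614 -0.062  0.   ] [ 0.601 -0.061  0.042]
pocket_one 0.57 [148.3 165.2] [0.552 0.251 0.01 ] [0.554 0.252 0.006]
pocket_two 0.61 [179.4 177.4] [0.531 0.169 0.01 ] [0.531 0.17  0.009]
wrist (array([ 0.267, -0.57 ,  0.373]), array([-0.255, -0.079, -0.964]))
```

```bash
python3 -c "
import cv2
a=[cv2.resize(cv2.imread(f'pics/{c}0.png'),(512,384)) for c in ['scene','top','wrist']]
"; ls pics
```

```text
scene0.png
top0.png
wrist0.png
```

View pics/scene0.png

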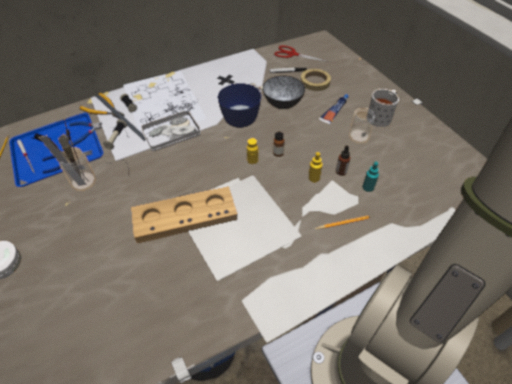

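View pics/top0.png

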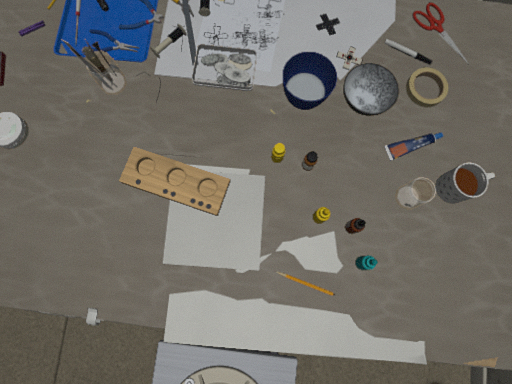

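The scene and top views agree. The amber dropper bottle is at top pixel (355,227), with the yellow and turquoise look-alikes beside it. The amber capped bottle is at (310,161). The rack's studs read one, two, three from left to right at (138,182), (166,190) and (200,204), on the robot's side of the rack.

```bash
cat >> h.py <<'E'
from scipy.spatial.transform import Rotation as Ro
np.set_printoptions(precision=3,suppress=True)
def plan(tgt,jaw=None):
    s=ctrl.read_state();R=Ro.from_euler("xyz",s["tool_rot"]).as_matrix()
    print("t",s["t"],"tcp",s["ee_pos"],"open",s["opening"],"F",s["contact_force"]);print("axes x,y,z",R.T.round(2).tolist(), "q7",s["joints"][6],"q",s["joints"])
    print("shift frac",R.T@(np.array(tgt)-s["ee_pos"])/.3)
    if jaw is not None:
        a=np.arctan2(R[1,1],R[0,1]); d=(jaw-a+np.pi/2)%np.pi-np.pi/2
        sg=np.sign(R[2,0])  # x down -> +roll turns clockwise seen from above
        print("roll deg",np.degrees(d)*sg,"frac",np.degrees(d)*sg/120)
E
python3 - <<'E'
from h import *
A={c:ctrl.get_calibration(c) for c in["scene","top"]}
for n,a,b in [("drop",(339.8,170.7),(351.1,227.4)),("cap",(279.2,152.5),(309.5,168.1)),("p1",(149.5,216.3),(148.3,165.2)),("p2",(185.1,212.6),(179.4,177.4))]:
    print(n,tri([ray(A["scene"],a),ray(A["top"],b)]))
# depth clusters from the top view: things above table
f=np.load("top0.npz");d=f["d"]
for n,(x,y) in {"drop":(.463,-.258),"cap":(.601,-.146)}.items():
    v,u=np.mgrid[140:260,260:400]
    P=np.array([at_d(A["top"],(i,j),d) for i,j in zip(u.ravel(),v.ravel())])
    m=(np.hypot(P[:,0]-x,P[:,1]-y)<.035)&(P[:,2]>.03)
    Q=P[m];print(n,m.sum(),np.median(Q,0),Q.min(0),Q.max(0))
plan([.463,-.258,.2],np.pi/4)
E
```

```text
drop [ 0.461 -0.256  0.008]
cap [ 0.594 -0.142  0.014]
p1 [0.554 0.253 0.012]
p2 [0.533 0.171 0.002]
drop 218 [ 0.457 -0.252  0.062] [ 0.444 -0.273  0.031] [ 0.476 -0.241  0.102]
cap 195 [ 0.598 -0.138  0.071] [ 0.588 -0.154  0.03 ] [ 0.616 -0.125  0.081]
t 0.75 tcp [ 0.204 -0.591  0.231] open 1.0003798271960964 F [0.49  0.064 1.   ]
axes x,y,z [[0.0, 0.0, -1.0], [0.33, -0.95, -0.0], [-0.95, -0.33, -0.0]] q7 -0.046506512727496514 q [ 1.176  0.383  0.016  1.37  -0.006  1.388 -0.047]
shift frac [ 0.104 -0.767 -1.179]
roll deg 64.01297496708578 frac 0.5334414580590482
```

step_arm --rows '[[0.8,[0,-0.2,-0.3],-0.05],[0.8,[0,-0.4,-0.6],-0.1],[0.8,[0,-0.6,-0.9],-0.2],[0.8,[0,-0.75,-1.0],-0.22],[0.8,[0,-0.75,-1.0],-0.22],[0.8,[0,-0.75,-1.0],-0.22],[0.8,[0,-0.75,-1.0],-0.22],[0.8,[0,-0.75,-1.0],-0.22],[0.8,[0,-0.75,-1.0],-0.22]]'

```text
t: 1.65
ee_pos: [0.4167, -0.2759, 0.2318]
tool_rot: [2.786, 1.569, 0.445]
contact_force: [0.4, -0.6, -0.5]
opening: 0.803
```

```bash
cat >> h.py <<'E'
def look(n,things):
    im,d=ctrl.grab_frame("wrist");cal=ctrl.get_calibration("wrist");np.savez(n+".npz",im=im,d=d)
    for th in things:
        for r in ctrl.place_of("wrist",th)[:4]:
            print(th,round(r["score"],2),np.array(r["xy"]),at_z(cal,r["xy"],.01 if "pocket" in th else 0))
            cv2.circle(im,tuple(int(v) for v in r["xy"]),3,(0,0,255),-1)
    cv2.imwrite(f"pics/{n}.png",im);return im,d,cal
def cloud(cal,d,x,y,r,z0):
    v,u=np.mgrid[0:384:2,0:512:2];u,v=u.ravel(),v.ravel();dd=d[v,u];k=dd>0;u,v,dd=u[k],v[k],dd[k]
    p=cv2.undistortPoints(np.stack([u,v],1).astype(float)[:,None],np.array(cal["mtx"]),np.array(cal["distortion"]))[:,0]
    E=np.array(cal["extrinsics"]);C=np.stack([p[:,0],-p[:,1],-np.ones(len(p))],1)*dd[:,None]
    P=(C-E[:3,3])@E[:3,:3]
    return P[(np.hypot(P[:,0]-x,P[:,1]-y)<r)&(P[:,2]>z0)]
E
python3 - <<'E'
from h import *
im,d,cal=look("w1",["dropper_bottle"])
Q=cloud(cal,d,.463,-.258,.04,.03)
for a,b in [(.03,.058),(.064,.078),(.085,.11)]:
    q=Q[(Q[:,2]>a)&(Q[:,2]<b)]; 
    if len(q):print(a,len(q),q.min(0),q.max(0),q.mean(0))
plan([.461,-.257,.1],-np.pi/4)
E
```

```text
dropper_bottle 0.81 [238.6  71.5] [ 0.472 -0.189  0.   ]
dropper_bottle 0.69 [246.6 192.6] [ 0.379 -0.295  0.   ]
dropper_bottle 0.67 [275.7 129.9] [ 0.457 -0.265  0.   ]
0.03 40 [ 0.444 -0.28   0.031] [ 0.476 -0.247  0.058] [ 0.459 -0.258  0.052]
0.064 76 [ 0.449 -0.274  0.064] [ 0.472 -0.252  0.077] [ 0.46  -0.262  0.074]
0.085 44 [ 0.454 -0.269  0.092] [ 0.466 -0.257  0.1  ] [ 0.46  -0.263  0.097]
t 1.75 tcp [ 0.414 -0.28   0.231] open 0.7973944692573226 F [-0.095 -1.195 -0.375]
axes x,y,z [[0.0, -0.0, -1.0], [0.71, -0.7, 0.0], [-0.7, -0.71, 0.0]] q7 -0.27815628992411 q [ 0.794  0.128 -0.288  1.694  0.038  1.324 -0.278]
shift frac [ 0.438  0.057 -0.166]
roll deg 0.48171901943578327 frac 0.004014325161964861
```

View pics/w1.png

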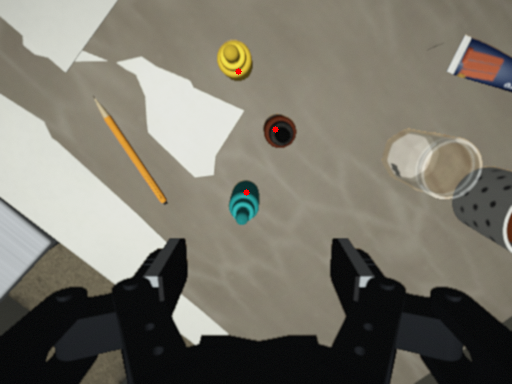

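The wrist view shows the amber bottle at (280,131), between yellow (235,60) and turquoise (244,202). Jaws along the picture's rows clear both. The depth cloud puts its axis at (0.460, -0.263) and its top at about 0.10 m, which matches the text.

step_arm --rows '[[0.65,[0,0.069,-0.148],0],[0.65,[0.1,0.069,-0.148],0],[0.65,[0.23,0.069,-0.148],0],[0.65,[0.35,0.069,-0.148],0],[0.65,[0.47,0.069,-0.148],0],[0.65,[0.57,0.069,-0.148],0],[0.65,[0.62,0.069,-0.148],0],[0.65,[0.65,0.069,-0.148],0],[0.65,[0.65,0.069,-0.148],0],[0.65,[0.65,0.069,-0.148],0]]'

```text
t: 2.75
ee_pos: [0.46, -0.2643, 0.0371]
tool_rot: [1.635, 1.57, -0.715]
contact_force: [-0.3, 0.4, 1.0]
opening: 0.651
```

step_arm --rows '[[0.2,[0,0,0],0],[0.2,[0,0,0],0],[0.2,[0,0,0],0],[0.2,[0,0,0],0],[0.2,[0,0,0],0],[0.2,[0,0,0],0],[0.2,[0,0,0],0],[0.2,[0,0,0],0]]' --squeeze 30

```text
t: 3.55
ee_pos: [0.4606, -0.2637, 0.0375]
tool_rot: [1.761, 1.569, -0.588]
contact_force: [-0.9, 0.0, 6.3]
opening: 0.362
```

step_arm --rows '[[0.2,[-0.05,0,0],0],[0.2,[-0.12,0,0],0],[0.2,[-0.2,0,0],0],[0.2,[-0.28,0,0],0],[0.2,[-0.36,0,0],0],[0.2,[-0.44,0,0],0],[0.2,[-0.5,0,0],0],[0.2,[-0.54,0,0],0],[0.2,[-0.55,0,0],0],[0.2,[-0.55,0,0],0]]'

```text
t: 4.55
ee_pos: [0.4598, -0.2633, 0.2011]
tool_rot: [-2.307, 1.571, 1.628]
contact_force: [-0.8, 1.0, -0.1]
opening: 0.361
```

step_arm --rows '[[0.2,[0,-0.03,-0.045],-0.02],[0.2,[0,-0.09,-0.135],-0.06],[0.2,[0,-0.15,-0.22],-0.1],[0.2,[0,-0.21,-0.31],-0.14],[0.2,[0,-0.28,-0.41],-0.18],[0.2,[0,-0.34,-0.5],-0.2],[0.2,[0,-0.4,-0.59],-0.2],[0.2,[0,-0.45,-0.66],-0.2],[0.2,[0,-0.48,-0.71],-0.2],[0.2,[0,-0.49,-0.72],-0.2]]'

```text
t: 5.55
ee_pos: [0.5062, -0.0025, 0.2004]
tool_rot: [-2.009, 1.569, 2.351]
contact_force: [0.3, 0.4, -0.3]
opening: 0.365
```

Run:
```python
from h import *
plan([.554,.253,.205],0.0)
```

```text
t 5.55 tcp [ 0.506 -0.002  0.2  ] open 0.36519680953212347 F [ 0.281  0.416 -0.304]
axes x,y,z [[-0.0, 0.0, -1.0], [0.94, -0.35, -0.0], [-0.35, -0.94, -0.0]] q7 -0.4963891418196631 q [ 0.438  0.188 -0.559  1.716  0.103  1.268 -0.496]
shift frac [-0.014 -0.145 -0.854]
roll deg -20.213516127751483 frac -0.16844596773126236
```

step_arm --rows '[[0.2,[0,-0.01,-0.05],-0.02],[0.2,[0,-0.02,-0.13],-0.06],[0.2,[0,-0.04,-0.22],-0.1],[0.2,[0,-0.06,-0.31],-0.14],[0.2,[0,-0.08,-0.4],-0.17],[0.2,[0,-0.09,-0.49],-0.17],[0.2,[0,-0.1,-0.55],-0.17],[0.2,[0,-0.1,-0.58],-0.17],[0.2,[0,-0.1,-0.6],-0.17],[0.2,[0,-0.1,-0.6],-0.17]]'

```text
t: 6.55
ee_pos: [0.5421, 0.1731, 0.2011]
tool_rot: [-2.253, 1.57, 2.457]
contact_force: [-0.5, -0.0, -0.5]
opening: 0.361
```

Run:
```python
from h import *
im,d,cal=look("w2",["pocket_one","pocket_two"])
plan([.554,.253,.205],0.0)
f={}
for c in ["scene","top"]:
    ctrl.grab_frame(c)
    k=ctrl.get_calibration(c)
    for th in ["pocket_one","pocket_two"]:
        for r in ctrl.place_of(c,th)[:2]: print(c,th,r["score"],at_z(k,r["xy"],.01))
# rim circles in wrist depth: rack floor points
Q=cloud(cal,d,.554,.253,.2,.004);T=Q[(Q[:,2]>.02)&(Q[:,2]<.036)]
print("rack top z",np.median(T[:,2]), cv2.minAreaRect(T[:,:2].astype(np.float32)*1000))
F=Q[(Q[:,2]>.005)&(Q[:,2]<.016)]
for p in [(.554,.253),(.532,.17)]:
    m=np.hypot(*(F[:,:2]-p).T)<.03;print("floor",p,m.sum(),F[m].mean(0),F[m].min(0),F[m].max(0))
```

```text
pocket_two 0.79 [247.4 172.4] [0.529 0.17  0.01 ]
t 6.7 tcp [0.542 0.172 0.201] open 0.3619241548766523 F [ 0.619 -0.491 -0.696]
axes x,y,z [[-0.0, -0.0, -1.0], [1.0, -0.0, -0.0], [-0.0, -1.0, 0.0]] q7 -0.5407642675910131 q [ 0.17   0.353 -0.679  1.552  0.227  1.317 -0.541]
shift frac [-0.013  0.038 -0.271]
roll deg -0.2468640027870962 frac -0.0020572000232258014
scene pocket_one 0.98 [0.559 0.254 0.01 ]
scene pocket_two 0.89 [0.528 0.169 0.01 ]
top pocket_two 0.85 [0.527 0.171 0.01 ]
rack top z 0.029066594039443793 ((521.6238403320312, 183.34469604492188), (233.25108337402344, 92.12584686279297), 77.74481964111328)
floor (0.554, 0.253) 397 [0.547 0.251 0.009] [0.526 0.229 0.007] [0.569 0.272 0.016]
floor (0.532, 0.17) 314 [0.529 0.171 0.009] [0.508 0.151 0.007] [0.551 0.192 0.015]
```

View pics/w2.png

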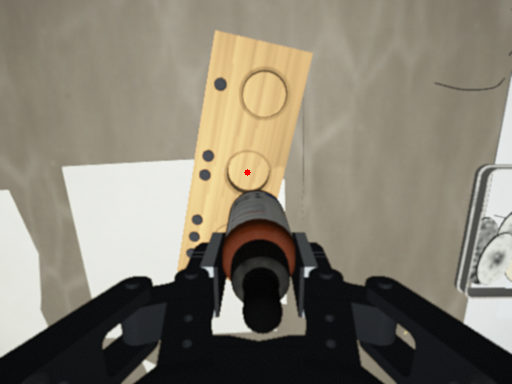

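The wrist view shows the one-stud pocket at (264,94) and the two-stud pocket at (248,172), with the bottle hanging upright in the jaws. The rack depth gives pocket one at (0.547, 0.250) and pocket two at (0.530, 0.171). They are 80 mm apart and the rack top is at 29 mm, both as stated.

step_arm --rows '[[0.2,[0,0.005,-0.06],0],[0.2,[0,0.01,-0.14],0],[0.2,[0,0.017,-0.21],0],[0.2,[0,0.017,-0.25],0],[0.2,[0,0.017,-0.26],0],[0.2,[0.08,0.017,-0.26],0],[0.2,[0.18,0.017,-0.26],0],[0.2,[0.28,0.017,-0.26],0],[0.2,[0.35,0.017,-0.26],0],[0.2,[0.38,0.017,-0.26],0]]'

```text
t: 8.0
ee_pos: [0.5466, 0.2486, 0.0849]
tool_rot: [-0.947, 1.567, -2.522]
contact_force: [0.1, 0.4, -0.9]
opening: 0.369
```

Run:
```python
from h import *
plan([.547,.250,.047],0.0)
im,d=ctrl.grab_frame("scene");a=im[150:270,90:270]
im2,d=ctrl.grab_frame("top");b=im2[120:240,90:270]
cv2.imwrite("pics/c1.png",cv2.resize(np.hstack([a,b]),None,fx=2.2,fy=2.2))
```

```text
t 8.0 tcp [0.547 0.249 0.085] open 0.3691371018755012 F [ 0.127  0.415 -0.903]
axes x,y,z [[-0.0, -0.0, -1.0], [1.0, -0.0, -0.0], [-0.0, -1.0, 0.0]] q7 -0.7374693560882628 q [ 0.004  0.53  -0.654  1.6    0.346  1.135 -0.737]
shift frac [ 0.126  0.002 -0.005]
roll deg -0.2649250891386249 frac -0.0022077090761552075
```

View pics/c1.png

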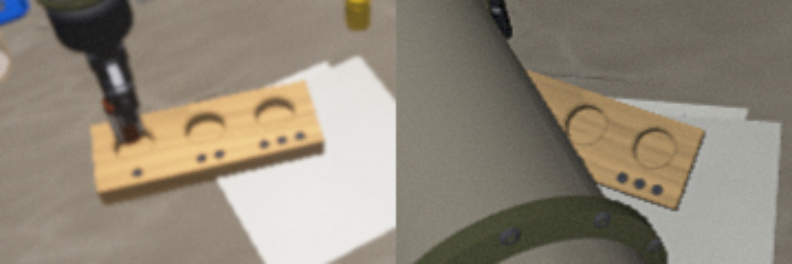

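The scene crop shows the bottle centred over the one-stud pocket at (130,140), with its base just above the mouth.

step_arm --rows '[[0.2,[0.02,0,-0.005],0],[0.2,[0.04,0,-0.005],0],[0.2,[0.06,0,-0.005],0],[0.2,[0.08,0,-0.005],0],[0.2,[0.1,0,-0.005],0],[0.2,[0.11,0,-0.005],0],[0.2,[0.118,0,-0.005],0],[0.2,[0.122,0,-0.005],0],[0.2,[0.122,0,-0.005],0]]'

```text
t: 9.0
ee_pos: [0.5474, 0.2523, 0.0507]
tool_rot: [-2.776, 1.571, 1.933]
contact_force: [-1.4, 0.2, -0.8]
opening: 0.364
```

step_arm --rows '[[0.2,[0.003,0,0],0],[0.2,[0.006,0,0],0],[0.2,[0.006,0,0],0]]'

```text
t: 9.3
ee_pos: [0.5474, 0.2522, 0.0489]
tool_rot: [2.286, 1.571, 0.712]
contact_force: [0.5, 0.7, -0.9]
opening: 0.362
```

Run:
```python
from h import *
plan([.547,.250,.047],0.0)
```

```text
t 9.3 tcp [0.547 0.252 0.049] open 0.3616901082023697 F [ 0.511  0.68  -0.871]
axes x,y,z [[0.0, 0.0, -1.0], [1.0, -0.0, 0.0], [-0.0, -1.0, -0.0]] q7 -0.7617574420529141 q [-0.013  0.572 -0.638  1.628  0.377  1.068 -0.762]
shift frac [ 0.006 -0.001  0.007]
roll deg -0.18995214539222738 frac -0.001582934544935228
```

step_arm --rows '[[0.2,[0.003,0,0.005],0],[0.2,[0.006,0,0.005],0],[0.2,[0.009,0,0.005],0],[0.2,[0.009,0,0.005],0]]'

```text
t: 9.7
ee_pos: [0.5475, 0.251, 0.0475]
tool_rot: [1.671, 1.57, 0.097]
contact_force: [-4.1, -2.5, 10.7]
opening: 0.359
```

There's contact with the pocket floor (10.7 N), so I'll release and withdraw straight up.

step_arm --rows '[[0.45,[0,0,0],0],[0.5,[0,0,0],0],[0.6,[0,0,0],0],[0.7,[0,0,0],0],[0.7,[0,0,0],0],[0.7,[0,0,0],0]]'

```text
t: 10.3
ee_pos: [0.5473, 0.2508, 0.0462]
tool_rot: [-2.314, 1.571, 2.395]
contact_force: [0.9, -0.4, -0.9]
opening: 0.7
```

step_arm --rows '[[0.7,[-0.05,0,0],0],[0.7,[-0.13,0,0],0],[0.7,[-0.23,0,0],0],[0.7,[-0.35,0,0],0],[0.7,[-0.47,0,0],0],[0.7,[-0.52,0,0],0],[0.7,[-0.54,0.01,0.1],0],[0.7,[-0.54,0.03,0.2],0.06],[0.7,[-0.54,0.05,0.3],0.1],[0.7,[-0.54,0.05,0.3],0.1]]'

```text
t: 11.3
ee_pos: [0.5636, 0.1547, 0.2084]
tool_rot: [0.396, 1.568, -1.398]
contact_force: [0.2, 0.2, -0.1]
opening: 0.697
```

Run:
```python
from h import *
im,d=ctrl.grab_frame("scene");a=im[130:250,110:290]
im2,d2,cal=look("w3",[])
cv2.imwrite("pics/c2.png",np.hstack([cv2.resize(a,None,fx=2.2,fy=2.2),cv2.resize(im2,(352,264))]))
Q=cloud(cal,d2,.547,.25,.05,.035)
for a,b in [(.04,.068),(.074,.088),(.1,.12)]:
    q=Q[(Q[:,2]>a)&(Q[:,2]<b)]
    if len(q):print(a,len(q),q.min(0),q.max(0))
plan([.598,-.143,.2],0.0)
```

```text
0.04 48 [0.528 0.241 0.041] [0.561 0.273 0.068]
0.074 105 [0.533 0.245 0.075] [0.555 0.268 0.088]
0.1 67 [0.538 0.251 0.103] [0.55  0.263 0.112]
t 11.4 tcp [0.562 0.16  0.209] open 0.7010008542457365 F [ 0.012  1.219 -0.666]
axes x,y,z [[0.0, -0.0, -1.0], [0.98, -0.21, 0.0], [-0.21, -0.98, -0.0]] q7 -0.7138081687284221 q [ 0.153  0.375 -0.635  1.499  0.225  1.341 -0.714]
shift frac [0.029 0.331 0.961]
roll deg -12.25572621741269 frac -0.10213105181177241
```

View pics/c2.png

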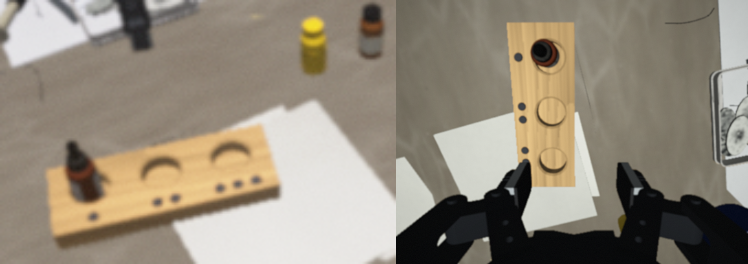

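The dropper bottle stands upright in the one-stud pocket at wrist-inset pixel (545,53). Its top is at 0.112 m, so it is on the floor. Next is the capped bottle.

step_arm --rows '[[0.7,[0,0.04,0.13],-0.03],[0.7,[0,0.08,0.26],-0.06],[0.7,[0,0.12,0.39],-0.1],[0.7,[0,0.16,0.52],-0.1],[0.7,[0,0.2,0.65],-0.1],[0.7,[0,0.24,0.78],-0.1],[0.7,[0,0.28,0.9],-0.1],[0.7,[0,0.31,0.98],-0.1],[0.7,[0,0.31,0.98],-0.1]]'

```text
t: 12.3
ee_pos: [0.5908, -0.1503, 0.2077]
tool_rot: [-0.608, 1.57, -2.186]
contact_force: [-0.6, -0.1, -0.1]
opening: 0.705
```

step_arm --rows '[[0.7,[0,0.02,0.1],0],[0.7,[0,0.02,0.2],0],[0.7,[0,0.02,0.24],0],[0.7,[0,0.02,0.24],0]]'

```text
t: 12.7
ee_pos: [0.5966, -0.2189, 0.208]
tool_rot: [-2.446, 1.57, 2.262]
contact_force: [-0.7, 0.3, -0.1]
opening: 0.697
```

Run:
```python
from h import *
im,d,cal=look("w4",["capped_bottle"])
Q=cloud(cal,d,.600,-.141,.035,.02)
for a,b in [(.02,.055),(.064,.07),(.07,.085)]:
    q=Q[(Q[:,2]>a)&(Q[:,2]<b)]
    if len(q):print(a,len(q),q.min(0),q.max(0),(q.min(0)+q.max(0))/2)
plan([.600,-.141,.2],0.0)
```

```text
capped_bottle 0.83 [277.7  17. ] [ 0.615 -0.063  0.   ]
capped_bottle 0.69 [263.9  99.7] [ 0.602 -0.143  0.   ]
0.02 10 [ 0.59  -0.153  0.042] [ 0.619 -0.124  0.055] [ 0.604 -0.138  0.049]
0.07 186 [ 0.592 -0.151  0.072] [ 0.616 -0.127  0.078] [ 0.604 -0.139  0.075]
t 12.8 tcp [ 0.597 -0.216  0.208] open 0.6980245206168667 F [ 1.302  0.46  -1.261]
axes x,y,z [[0.0, 0.0, -1.0], [1.0, -0.0, 0.0], [-0.0, -1.0, -0.0]] q7 0.14274349210184145 q [ 0.653  0.465 -0.512  1.356  0.224  1.378  0.143]
shift frac [ 0.028  0.009 -0.249]
roll deg -0.04180628100358494 frac -0.0003483856750298745
```

View pics/w4.png

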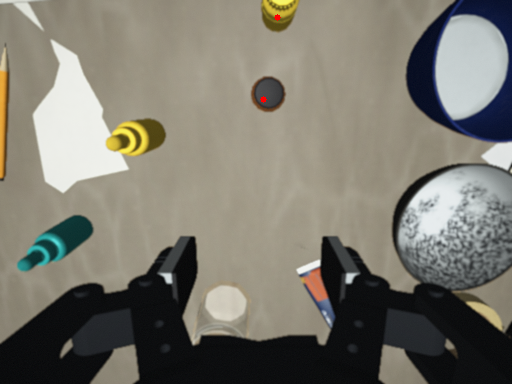

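The wrist view shows the amber capped bottle at (268,93) and its yellow look-alike at (280,10), with the jaw line clear. The cloud gives the axis at (0.604, -0.139) and the top at 0.077 m.

step_arm --rows '[[0.65,[0,0.02,-0.13],0],[0.65,[0,0.023,-0.257],0],[0.65,[0.1,0.023,-0.257],0],[0.65,[0.22,0.023,-0.257],0],[0.65,[0.35,0.023,-0.257],0],[0.65,[0.47,0.023,-0.257],0],[0.65,[0.55,0.023,-0.257],0],[0.65,[0.59,0.023,-0.257],0],[0.65,[0.6,0.023,-0.257],0],[0.65,[0.6,0.023,-0.257],0]]'

```text
t: 13.8
ee_pos: [0.6045, -0.1402, 0.0291]
tool_rot: [1.898, 1.57, 0.325]
contact_force: [-0.1, -1.0, 1.2]
opening: 0.649
```

step_arm --rows '[[0.2,[0,0,0],0],[0.2,[0,0,0],0],[0.2,[0,0,0],0],[0.2,[0,0,0],0],[0.2,[0,0,0],0],[0.2,[0,0,0],0],[0.2,[0,0,0],0]]' --squeeze 30

```text
t: 14.5
ee_pos: [0.605, -0.1413, 0.03]
tool_rot: [1.415, 1.568, -0.159]
contact_force: [-0.1, 0.9, 5.9]
opening: 0.363
```

step_arm --rows '[[0.2,[-0.05,0,0],0],[0.2,[-0.12,0,0],0],[0.2,[-0.2,0,0],0],[0.2,[-0.28,0,0],0],[0.2,[-0.36,0,0],0],[0.2,[-0.44,0,0],0],[0.2,[-0.5,0,0],0],[0.2,[-0.54,0,0],0],[0.2,[-0.55,0,0],0],[0.2,[-0.55,0,0],0]]'

```text
t: 15.5
ee_pos: [0.6038, -0.1413, 0.1934]
tool_rot: [1.307, 1.57, -0.267]
contact_force: [-0.0, 0.1, -1.1]
opening: 0.361
```

step_arm --rows '[[0.2,[0,-0.02,-0.05],0],[0.2,[0,-0.04,-0.13],0],[0.2,[0,-0.07,-0.23],0],[0.2,[0,-0.1,-0.34],0],[0.2,[0,-0.13,-0.45],0],[0.2,[0,-0.16,-0.56],0],[0.2,[0,-0.19,-0.66],0],[0.2,[0,-0.21,-0.74],0],[0.2,[0,-0.22,-0.79],0],[0.2,[0,-0.22,-0.8],0]]'

```text
t: 16.5
ee_pos: [0.5373, 0.1016, 0.1928]
tool_rot: [-2.027, 1.57, 2.686]
contact_force: [-0.4, -0.1, 0.0]
opening: 0.36
```

Run:
```python
from h import *
im,d,cal=look("w5",["pocket_two"])
plan([.530,.171,.1],0.0)
Q=cloud(cal,d,.53,.171,.028,.004);F=Q[Q[:,2]<.016];print("floor p2",len(F),F.min(0),F.max(0),F.mean(0))
Q=cloud(cal,d,.545,.255,.03,.1);print("bulb",len(Q),Q.min(0),Q.max(0))
```

```text
pocket_two 0.7 [252.2 107. ] [0.53  0.166 0.01 ]
t 16.6 tcp [0.538 0.099 0.193] open 0.36095322612861885 F [ 0.059 -0.817 -1.787]
axes x,y,z [[-0.0, -0.0, -1.0], [1.0, -0.0, -0.0], [-0.0, -1.0, 0.0]] q7 -0.39655658713565445 q [ 0.301  0.306 -0.661  1.621  0.194  1.282 -0.397]
shift frac [ 0.309 -0.029 -0.241]
roll deg -0.16567813047451957 frac -0.001380651087287663
floor p2 413 [0.508 0.152 0.007] [0.552 0.194 0.016] [0.53  0.173 0.009]Traceback (most recent call last):
  File "<stdin>", line 5, in <module>
    return umr_minimum(a, axis, None, out, keepdims, initial, where)
ValueError: zero-size array to reduction operation minimum which has no identity
```

View pics/w5.png

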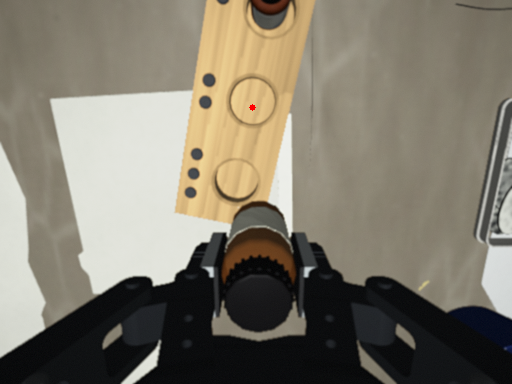

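The two-stud pocket is at (252,101), centre (0.530, 0.172), and the capped bottle hangs upright in the jaws.

step_arm --rows '[[0.2,[0,-0.01,-0.06],0],[0.2,[0,-0.02,-0.15],0],[0.2,[0,-0.026,-0.22],0],[0.2,[0,-0.026,-0.241],0],[0.2,[0.05,-0.026,-0.241],0],[0.2,[0.15,-0.026,-0.241],0],[0.2,[0.25,-0.026,-0.241],0],[0.2,[0.34,-0.026,-0.241],0],[0.2,[0.38,-0.026,-0.241],0],[0.2,[0.39,-0.026,-0.241],0]]'

```text
t: 17.6
ee_pos: [0.5304, 0.1691, 0.0741]
tool_rot: [-1.182, 1.567, -2.758]
contact_force: [-0.2, 0.4, -0.9]
opening: 0.366
```

Run:
```python
from h import *
plan([.530,.172,.039],0.0)
```

```text
t 17.6 tcp [0.53  0.169 0.074] open 0.366216621394694 F [-0.185  0.375 -0.862]
axes x,y,z [[-0.0, -0.0, -1.0], [1.0, -0.01, -0.0], [-0.01, -1.0, 0.0]] q7 -0.6098100454595775 q [ 0.15   0.452 -0.651  1.731  0.307  1.066 -0.61 ]
shift frac [ 0.117 -0.001 -0.01 ]
roll deg -0.3046320478840794 frac -0.002538600399033995
```

step_arm --rows '[[0.2,[0.02,0,-0.005],0],[0.2,[0.04,0,-0.005],0],[0.2,[0.06,0,-0.005],0],[0.2,[0.08,0,-0.005],0],[0.2,[0.095,0,-0.005],0],[0.2,[0.105,0,-0.005],0],[0.2,[0.112,0,-0.005],0],[0.2,[0.115,0,-0.005],0],[0.2,[0.115,0,-0.005],0]]'

```text
t: 18.5
ee_pos: [0.5311, 0.1728, 0.0417]
tool_rot: [2.72, 1.571, 1.146]
contact_force: [-0.0, 0.3, -1.6]
opening: 0.362
```

step_arm --rows '[[0.2,[0.003,0,0],0],[0.2,[0.005,0,0],0],[0.2,[0.005,0,0],0]]'

```text
t: 18.8
ee_pos: [0.531, 0.1728, 0.0402]
tool_rot: [2.348, 1.571, 0.774]
contact_force: [0.8, 0.6, -0.5]
opening: 0.364
```

step_arm --rows '[[0.2,[0.003,0,0],0],[0.2,[0.006,0,0],0],[0.2,[0.006,0,0],0]]'

```text
t: 19.1
ee_pos: [0.5313, 0.1729, 0.0399]
tool_rot: [1.095, 1.57, -0.479]
contact_force: [-5.3, -2.5, 14.2]
opening: 0.356
```

The bottle is on the floor (14 N), so I'll release and withdraw.

step_arm --rows '[[0.45,[0,0,0],0],[0.5,[0,0,0],0],[0.6,[0,0,0],0],[0.65,[0,0,0],0],[0.65,[0,0,0],0],[0.65,[0,0,0],0]]'

```text
t: 19.7
ee_pos: [0.5311, 0.1728, 0.0384]
tool_rot: [-2.429, 1.571, 2.28]
contact_force: [-0.8, 0.3, 0.6]
opening: 0.653
```

step_arm --rows '[[0.65,[-0.05,0,0],0],[0.65,[-0.13,0,0],0],[0.65,[-0.23,0,0],0],[0.65,[-0.35,0,0],0],[0.65,[-0.47,0,0],0],[0.65,[-0.54,0,0],0],[0.65,[-0.55,0,0.15],0],[0.65,[-0.55,0,0.3],0],[0.65,[-0.55,0,0.4],0],[0.65,[-0.55,0,0.4],0]]'

```text
t: 20.7
ee_pos: [0.5311, 0.0469, 0.2044]
tool_rot: [0.305, 1.568, -1.277]
contact_force: [-0.1, -0.4, 0.1]
opening: 0.652
```

Run:
```python
from h import *
im,d=ctrl.grab_frame("scene");a=im[130:250,110:290]
im2,d2,cal=look("w6",[])
cv2.imwrite("pics/c3.png",np.hstack([cv2.resize(a,None,fx=2.2,fy=2.2),cv2.resize(im2,(352,264))]))
for p in [(.546,.252),(.530,.172)]:
    Q=cloud(cal,d2,*p,.03,.07)
    if len(Q):print(len(Q),Q.min(0),Q.max(0))
plan([.53,.05,.2])
```

```text
256 [0.517 0.163 0.071] [0.542 0.187 0.088]
t 20.8 tcp [0.531 0.052 0.204] open 0.6491219076549568 F [-0.066  1.191  0.288]
axes x,y,z [[0.0, 0.0, -1.0], [1.0, -0.0, 0.0], [-0.0, -1.0, -0.0]] q7 -0.29432127044968354 q [ 0.388  0.261 -0.649  1.642  0.163  1.293 -0.294]
shift frac [ 0.015 -0.003  0.008]
```

View pics/c3.png

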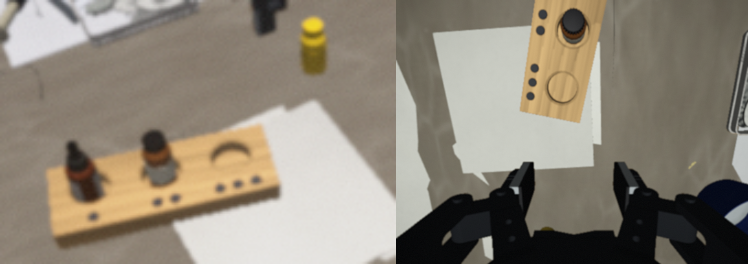

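Both bottles stand upright in their pockets: the dropper at (85,170) beside one stud and the capped one at (157,157) beside two. The three-stud pocket is empty and the arm is clear, so I'll hand in.

```bash
python3 -c "
from rig import ctrl
print(ctrl.hand_in())"
```

```text
the job is handed in; nothing more can be done
None
```

Both bottles are in the rack. I stood the amber dropper bottle in the one-stud pocket and let go of it, then stood the amber capped bottle in the two-stud pocket. I handed in at about 20.8 s. Each bottle was lowered until the wrist read contact with the pocket floor (about 11 N and 14 N) before release.

**Last checks:**
- **Pockets:** the final scene picture shows both bottles upright in the right pockets, with the three-stud pocket empty. The gripper is open and clear.
- **Heights:** the capped bottle's top measured up to 0.088 m. The dropper's measured 0.112 m just after its release. Both match bottles standing on the 10 mm floor.
- **Look-alikes:** I moved none of the yellow or turquoise ones. The yellow capped one is in place in the last picture; I did not check the other two again.

**Disagreements and gaps:**
- The networks' scene view put pocket one about 12 mm further from the robot than the wrist depth did. I used the wrist depth, which fitted the 80 mm spacing.
- In the last wrist picture the dropper bottle was out of view, so its final state rests on the scene picture alone.

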